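# Hang the ear defenders on the rail

### The job

Hang the yellow ear defenders on the horizontal bar of the rail: drape the headband over the bar near its middle, square to it, so that one cup hangs on each side and the pair hangs level and still. Leave the blue pair standing where it is.

Things in the scene. Friction and masses are not known exactly. Their poses are not given: they have to be found in the camera images.
- yellow_defenders: Ear defenders to hang: yellow cups, black crown; rigid, 180 x 62 x 146 mm, 0.24 kg, standing on the cups. Origin: centre of the cups' underside, z up. Two cups, 62 mm wide in y and 76 high, fill x = +-50 to +-90 mm (100 mm gap between); a headband arches over in the x-z plane. Its padded black crown, z = 120 to 146 mm, x = +-17, is 30 mm wide in y with flat sides.
- yellow_crown (a point): Middle of the yellow pair's crown underside, 120 mm above the cups' underside; this rests on the bar. Axes as yellow_defenders. Grip the crown from above across y, fingertips about 11 mm above this point, so that they stay clear of the bar.
- blue_defenders: The bystander pair, to be left alone: same shape, size and origin as the yellow pair, but with blue cups.
- rail: Fixed rail: a round steel bar, 20 mm in diameter and 280 mm long (black end caps to 300), along the rail's own y axis on two grey posts at y = +-120 mm with feet 110 x 42 x 8 mm. Origin: on the worktop below the middle of the bar, z up. Bar axis at z = 145 mm, bar top at z = 155 mm; nothing on it stands above 158 mm.

How it is judged:
By the outcome, as a careful person would: the job done as asked, in the order asked, and still so for the second after the job is handed in, with the robot touching nothing.
It also fails if it takes over 54 s, if anything falls off the work surface, if the arm or the gripper's body presses on something with over 40 N, if the wrist force passes 120 N, or if a joint passes its speed limit or range.

### The arm

A 6-joint arm with a two-finger parallel gripper is mounted at the origin on a cart in front of the work surface, level with it; the furniture and walls round the work are solid. World frame = base frame: x ahead of the robot, y to its left, z up, the work surface at z = 0. Lengths are in m, angles in rad, forces in N, time in s.
With the tool pointing down it reaches from about 0.4 to 0.825 m from the base axis. Payload 7 kg.
Tool frame: the origin (TCP) lies at the very end of the fingers, on their centre line; the grasp point (between the pads) lies 19 mm behind it; z points along the fingers, y is the line along which they close (so a half turn about z gives the same grasp; the last joint's range is limited). The gripper opens to 85 mm and grips with 20 to 120 N. Pads are 22 mm wide; open, the fingers measure 114 mm over their backs; the gripper's body (76 mm by 85 mm) begins 54 mm behind the grasp point. The pads swing forward as they close: fully open they stand 13 mm farther back than shut.
Start: joints at [-1.02, 0.359, 0.012, 0, -1.224, -0.288], TCP at [0.175, -0.652, 0.231] pointing down, gripper open.
Joint ranges: [-3.07, 3.07], [-1.43, 2.12], [-1.02, 1.25], [-3.03, 1.67], [-3.05, -0], [-3.03, 3.03]. Speed limits (rad/s): [2.39, 2.39, 3.01, 3.14, 3.14, 3.14].

### API

Orientations are given as a unit quaternion [x, y, z, w].
In Python, from rig import ctrl, viewer gives the robot as it stands. The module is installed in compiled form; this text tells all that it offers.
- The arm moves only by the shell command python3 -m creep 'ROWS'. ROWS is JSON, a list of rows, each an object of numbers: "ax", "ay", "az": the turn, a rotation vector about the tool's x, y, z in degrees; "tx", "ty", "tz": the shift along the tool's x, y, z in m; "fingers": the opening, from -1 (shut) to 1 (fully open). In form: [{"ax": .., "ay": .., "az": .., "tx": .., "ty": .., "tz": .., "fingers": ..}, ...]. A call has 1 to 8 rows; each row is the pose to reach, as a shift and turn from the pose commanded when the call began, along the tool's axes at that moment; what a row does not reach only later rows make up. A row lasts 1/8 s, in which the tool goes at most 62.5 mm and 10.7 degrees, less where a joint would pass 70% of its speed; a pose out of reach is approached as far as the arm can. A call with a gripper value outside its range is refused whole. The fingers move at their own pace and stop on an object; the grip force is fixed at half the most. Time passes only in rows, so rows that repeat a pose let the fingers close. It gives the time, the measured TCP pose, the force, the opening and the grip force at its end, in the units of the state.
- ctrl.state(): the state, without advancing time (a new reading comes with each control period).
- viewer.grab_frame(name): name is "side" or "top" or "wrist"; returns a dict with "image" (400x640x3 uint8, red, green, blue), "mtx" (3x3 intrinsics, pixels), "extrinsics" (4x4, takes a point from world to camera coordinates). Camera axes: x right, y up, looking along -z (the intrinsics and any distortion apply to the point x, -y, -z); pixel columns grow to the right and rows downward; lengths in m; the calibration is good to about 2 mm. A picture is of the moment at which its call begins. There is no depth.
- ctrl.job_done(): hands the job in; it is judged then, once.
The state is a dict: "time_s": time; "qpos": joint angles; "joint_velocities": joint speeds; "joint_torque": joint torques, N m; "tcp_pos": TCP position; "tcp_rot": TCP orientation; "wrist_force": force on the tool from outside, world axes, zero at the start; "ft_torque": the same for the moment, N m; "opening": finger opening in m; "gripper_force": force on a finger pad.
Only numpy, scipy, OpenCV 4.12 (cv2) and the standard library are available. Lean on these libraries where they do the work, as an engineer would, in place of code of your own. Each camera call takes 0.05 s, during which the arm holds its last target. There are 200 camera calls.

## Working session

There is one attempt and no reset: what is moved stays moved. The work goes in short steps, Python scripts to look and compute and a shell command to move; the robot and the scene stay as the last step left them, time stands still between calls to the robot, and variables do not carry over. Pictures are saved under pics/ and viewed, at most 10 in all, crops included, and the job is handed in when it is done.

```bash
mkdir -p pics; python3 - <<'E'
from rig import ctrl, viewer
import cv2,pickle
s=ctrl.state(); print({k:s[k] for k in('time_s','tcp_pos','tcp_rot','opening','wrist_force')})
d={}
for n in('side','top'):
    f=viewer.grab_frame(n); d[n]=f; cv2.imwrite(f'pics/{n}0.png',f['image'][:,:,::-1]); print(n,f['mtx'].tolist(),f['extrinsics'].round(3).tolist(),[k for k in f])
pickle.dump(d,open('f0.pkl','wb'))
E
```

```text
{'time_s': 0.0, 'tcp_pos': array([ 0.17520783, -0.65135939,  0.23034687]), 'tcp_rot': array([-1.30973011e-01,  9.91385575e-01,  8.20705939e-04, -1.96068035e-04]), 'opening': 0.08557539488805721, 'wrist_force': array([ 0.26618228, -0.131051  ,  0.14849772])}
side [[369.7498543743392, 0.0, 327.2508922769351], [0.0, 369.7498543743392, 202.32067386732567], [0.0, 0.0, 1.0]] [[-0.874, -0.485, -0.002, 0.513], [0.309, -0.561, 0.768, -0.193], [-0.374, 0.671, 0.64, -0.806], [0.0, 0.0, 0.0, 1.0]] ['image', 'mtx', 'extrinsics']
top [[443.6372460291204, 0.0, 318.6895690144882], [0.0, 443.6372460291204, 199.13581903952206], [0.0, 0.0, 1.0]] [[0.338, -0.941, 0.003, -0.09], [0.884, 0.318, 0.342, -0.534], [-0.323, -0.113, 0.94, -0.92], [0.0, 0.0, 0.0, 1.0]] ['image', 'mtx', 'extrinsics']
```

View pics/top0.png

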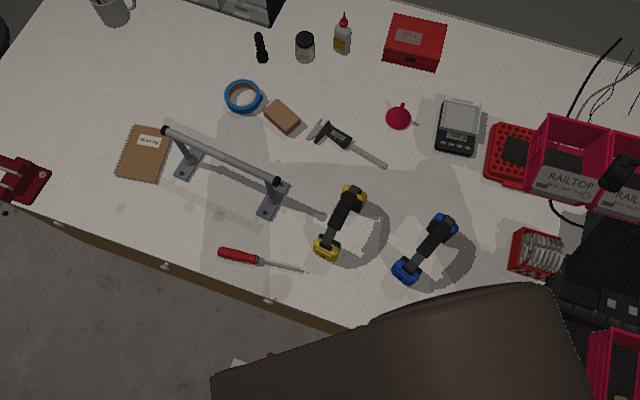

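View pics/side0.png

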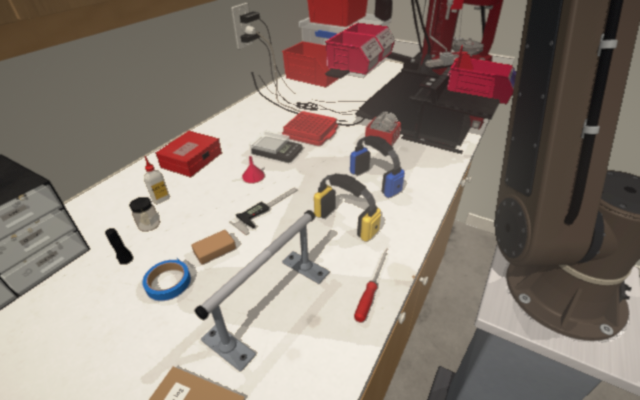

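Top: yellow pair at about (340,222), blue at (425,250), bar from (164,131) to (279,181). Side: yellow at (348,205), bar from (203,311) to (309,217). Next I take enlarged crops.

```bash
python3 - <<'E'
import pickle,cv2,numpy as np
d=pickle.load(open('f0.pkl','rb'))
t=d['top']['image'][110:280,150:400,::-1]; s=d['side']['image'][160:370,190:400,::-1]
cv2.imwrite('pics/tc.png',cv2.resize(t,None,fx=3.2,fy=3.2,interpolation=cv2.INTER_CUBIC))
cv2.imwrite('pics/sc.png',cv2.resize(s,None,fx=2.8,fy=2.8,interpolation=cv2.INTER_CUBIC))
E
```

```text
(no output)
```

View pics/tc.png

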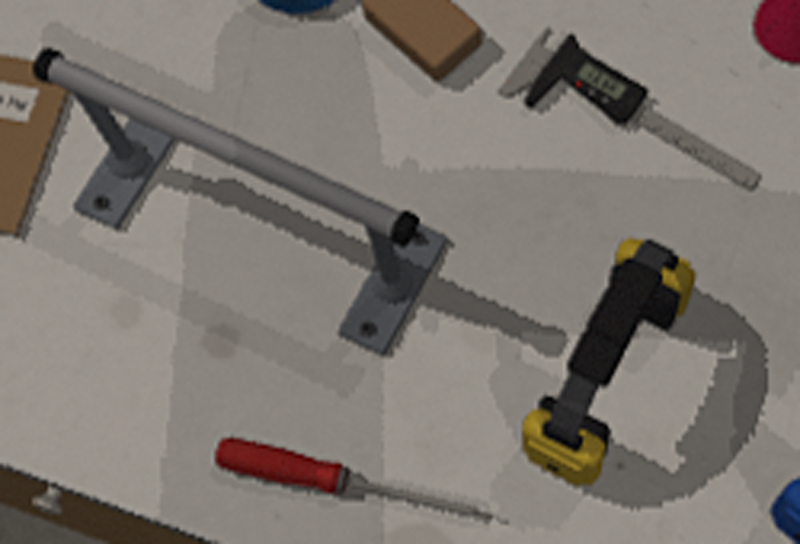

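View pics/sc.png

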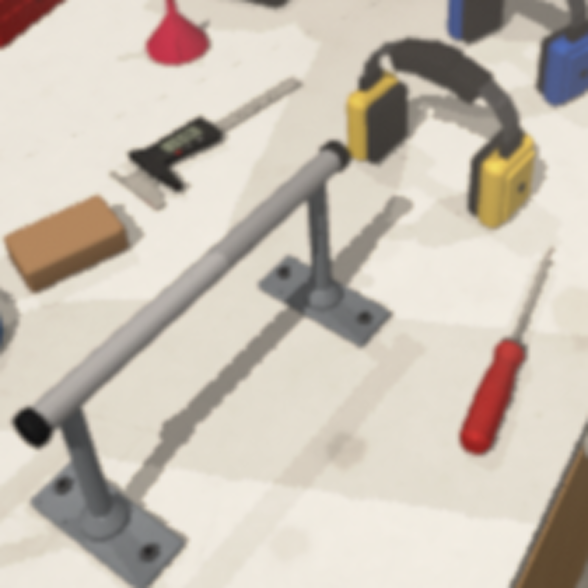

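Crops (crop pixels). Top: cap centres (47,65) and (405,226), foot corners (75,208), (122,229), (340,333), (385,354), yellow crown middle about (617,320), front cup's face dot (550,467). Side: caps (34,427) and (336,156), feet corners readable, crown middle (437,66), dot (521,187).

```bash
cat > h.py <<'E'
import numpy as np, pickle, cv2
from scipy.optimize import least_squares
from scipy.spatial.transform import Rotation as R
def proj(f,P):
    P=np.atleast_2d(P); c=P@f['extrinsics'][:3,:3].T+f['extrinsics'][:3,3]
    p=c*[1,-1,-1]; p=p@f['mtx'].T; return p[:,:2]/p[:,2:]
def place(v,L):
    c,s=np.cos(v[2]),np.sin(v[2]); L=np.atleast_2d(L)
    return np.c_[v[0]+c*L[:,0]-s*L[:,1], v[1]+s*L[:,0]+c*L[:,1], L[:,2]]
E
python3 - <<'E'
from h import *
d=pickle.load(open('f0.pkl','rb')); T,S=d['top'],d['side']
t=lambda a:np.array(a)/3.2+[150,110]; s=lambda a:np.array(a)/2.8+[190,160]
for f in(T,S): print('cam',-f['extrinsics'][:3,:3].T@f['extrinsics'][:3,3])
def tri(a,b):
    return least_squares(lambda P:np.r_[(proj(T,P)[0]-a),(proj(S,P)[0]-b)],[.5,-.2,.1])
caps=[tri(t(a),s(b)) for a,b in(((47,65),(34,427)),((405,226),(336,156)))]
for n,r in [('capL',caps[0]),('capR',caps[1]),('crown',tri(t((617,320)),s((437,66)))),('dot',tri(t((550,467)),s((521,187))))]: print(n,r.x.round(4),r.fun.round(1))
a,b=caps[0].x,caps[1].x; m=(a+b)/2; dv=a-b
print('len',np.linalg.norm(dv))
v0=[m[0],m[1],np.arctan2(-dv[0],dv[1])]
def c(x,y):return [x*.055,y*.12+np.sign(y)*0+0,0]
# local: +y = left end a ; feet corners top face z=.008
mt=[([0,.145,.145],(47,65)),([0,-.145,.145],(405,226)),
    ([-.055,.141,.008],(75,208)),([-.055,.099,.008],(122,229)),([-.055,-.099,.008],(340,333)),([-.055,-.141,.008],(385,354)),([.055,-.141,.008],(451,241))]
ms=[([0,.145,.145],(34,427)),([0,-.145,.145],(336,156)),([.055,.099,.008],(31,501)),([-.055,.099,.008],(187,545)),
    ([.055,-.099,.008],(259,285)),([.055,-.141,.008],(290,257)),([-.055,-.141,.008],(391,313)),([-.055,-.099,.008],(361,346))]
def fun(v):
    return np.r_[(proj(T,place(v,[q[0] for q in mt]))-t([q[1] for q in mt])).ravel(),(proj(S,place(v,[q[0] for q in ms]))-s([q[1] for q in ms])).ravel()]
r=least_squares(fun,v0,loss='soft_l1'); print('rail',v0,r.x,np.degrees(r.x[2])); print(fun(r.x).reshape(-1,2).round(1).tolist())
E
```

```text
cam [ 0.20552092 -0.01943276  1.04697913]
cam [0.20681587 0.68156274 0.66500476]
capL [0.5535 0.4778 0.1447] [-0.   0.3 -0.2 -0.1]
capR [0.5237 0.1908 0.1436] [-0.1  0.7 -0.6 -0.3]
crown [0.5158 0.0333 0.1269] [ 0. -0.  0.  0.]
dot [0.423  0.0481 0.0378] [-0.  0. -0. -0.]
len 0.28853330422835227
rail [np.float64(0.5385803008117129), np.float64(0.3343401602518111), np.float64(-0.10349108575579186)] [ 0.53755214  0.33463263 -0.10791128] -6.182860904744277
[[-0.5, 0.2], [-0.3, 1.2], [-2.2, -0.4], [-2.7, -0.2], [-2.1, -0.1], [-1.1, 0.5], [-1.2, -1.7], [-0.5, 0.3], [0.2, -0.6], [15.5, -16.7], [0.1, -2.3], [-1.2, -1.2], [-0.8, -2.1], [0.6, -1.5], [0.5, -1.1]]
```

Rail: centre about (0.538, 0.334), yaw −6°. The yellow crown is near (0.516, 0.033) with yaw about −9°. I raise the tool and travel towards it.

```bash
python3 -m creep '[{"tz":-0.05,"fingers":1},{"tx":-0.04,"ty":0.045,"tz":-0.06,"fingers":1},{"tx":-0.08,"ty":0.09,"tz":-0.06,"fingers":1},{"tx":-0.12,"ty":0.135,"tz":-0.06,"fingers":1},{"tx":-0.16,"ty":0.18,"tz":-0.06,"fingers":1},{"tx":-0.2,"ty":0.225,"tz":-0.06,"fingers":1},{"tx":-0.24,"ty":0.27,"tz":-0.06,"fingers":1},{"tx":-0.28,"ty":0.315,"tz":-0.06,"fingers":1}]'
python3 -m creep '[{"tx":-0.04,"ty":0.045,"az":5,"fingers":1},{"tx":-0.08,"ty":0.09,"az":10,"fingers":1},{"tx":-0.12,"ty":0.135,"az":15,"fingers":1},{"tx":-0.16,"ty":0.18,"az":20,"fingers":1},{"tx":-0.19,"ty":0.215,"az":24,"fingers":1},{"tx":-0.21,"ty":0.24,"az":24,"fingers":1},{"tx":-0.21,"ty":0.24,"az":24,"fingers":1},{"tx":-0.21,"ty":0.24,"az":24,"fingers":1}]'
python3 - <<'E'
from h import *
from rig import ctrl,viewer
s=ctrl.state(); r=R.from_quat(s['tcp_rot']).as_matrix(); print(s['time_s'],s['tcp_pos'],r.round(3).tolist(),s['wrist_force'])
f=viewer.grab_frame('wrist'); pickle.dump(f,open('w1.pkl','wb')); cv2.imwrite('pics/w1.png',f['image'][:,:,::-1])
print(f['mtx'].tolist(),'cam',-f['extrinsics'][:3,:3].T@f['extrinsics'][:3,3])
for v in [(.516,.033,-.16)]: print(proj(f,place(v,[[0,0,.146],[.017,.015,.146],[-.017,.015,.146],[-.017,-.015,.146],[.017,-.015,.146],[.09,0,.038],[-.09,0,.038]])).round().tolist())
E
```

```text
0.1 [ 0.17520482 -0.65143208  0.23044949] [[-0.966, -0.26, -0.001], [-0.26, 0.966, 0.001], [0.0, 0.001, -1.0]] [-0.45761594 -0.15444101  0.41207607]
[[318.28300650218745, 0.0, 321.43564910900835], [0.0, 318.28300650218745, 194.85068724065786], [0.0, 0.0, 1.0]] cam [ 0.0938566 -0.6734509  0.3728544]
[[772.0, 578.0], [769.0, 587.0], [792.0, 574.0], [774.0, 568.0], [752.0, 582.0], [641.0, 511.0], [725.0, 443.0]]invalid input at $[0]: expected keys ax, ay, az, tx, ty, tz, fingers
invalid input at $[0]: expected keys ax, ay, az, tx, ty, tz, fingers
```

View pics/w1.png

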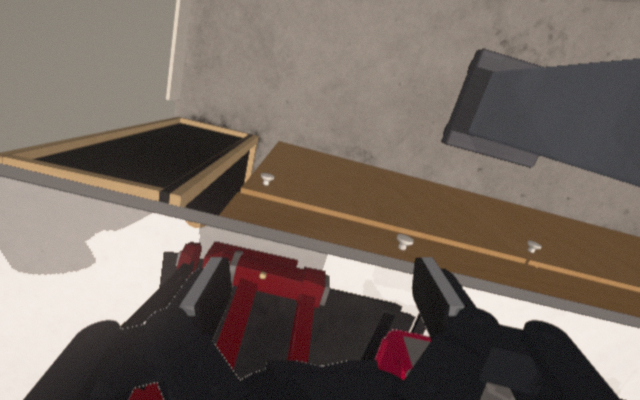

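The move was refused because every row needs all seven keys, so this picture only shows the start pose (fingers at (205,300) and (440,290), red clamp below). I resend with full rows.

```bash
python3 -m creep '[{"ax":0,"ay":0,"az":0,"tx":0,"ty":0,"tz":-0.05,"fingers":1},{"ax":0,"ay":0,"az":0,"tx":-0.04,"ty":0.045,"tz":-0.06,"fingers":1},{"ax":0,"ay":0,"az":0,"tx":-0.08,"ty":0.09,"tz":-0.06,"fingers":1},{"ax":0,"ay":0,"az":0,"tx":-0.12,"ty":0.135,"tz":-0.06,"fingers":1},{"ax":0,"ay":0,"az":0,"tx":-0.16,"ty":0.18,"tz":-0.06,"fingers":1},{"ax":0,"ay":0,"az":0,"tx":-0.2,"ty":0.225,"tz":-0.06,"fingers":1},{"ax":0,"ay":0,"az":0,"tx":-0.24,"ty":0.27,"tz":-0.06,"fingers":1},{"ax":0,"ay":0,"az":0,"tx":-0.28,"ty":0.315,"tz":-0.06,"fingers":1}]'
python3 -c "
from h import *
from rig import ctrl
s=ctrl.state(); print(s['time_s'],s['tcp_pos'],R.from_quat(s['tcp_rot']).as_matrix().round(3).tolist(),s['wrist_force'],s['qpos'])"
```

```text
time_s: 1.15
tcp_pos: [0.3642, -0.2731, 0.2914]
tcp_rot: [-0.131, 0.991, -0.0, 0.0]
wrist_force: [2.1, -0.4, 0.3]
opening: 0.0854
gripper_force: 0.0
1.15 [ 0.36423713 -0.27305936  0.29139475] [[-0.966, -0.26, 0.0], [-0.26, 0.966, -0.0], [-0.0, -0.0, -1.0]] [ 2.13675912 -0.40054882  0.26101375] [-2.08421372e-01 -5.13194296e-02 -3.46585135e-01 -4.58102221e-05
 -1.27504846e+00 -1.09970217e+00]
```

```bash
python3 -m creep '[{"ax":0,"ay":0,"az":5,"tx":-0.04,"ty":0.045,"tz":0,"fingers":1},{"ax":0,"ay":0,"az":10,"tx":-0.08,"ty":0.09,"tz":0,"fingers":1},{"ax":0,"ay":0,"az":15,"tx":-0.12,"ty":0.135,"tz":0,"fingers":1},{"ax":0,"ay":0,"az":20,"tx":-0.16,"ty":0.18,"tz":0,"fingers":1},{"ax":0,"ay":0,"az":24,"tx":-0.2,"ty":0.225,"tz":0,"fingers":1},{"ax":0,"ay":0,"az":24,"tx":-0.227,"ty":0.257,"tz":0,"fingers":1},{"ax":0,"ay":0,"az":24,"tx":-0.227,"ty":0.257,"tz":0,"fingers":1},{"ax":0,"ay":0,"az":24,"tx":-0.227,"ty":0.257,"tz":0,"fingers":1}]'
python3 - <<'E'
from h import *
from rig import ctrl,viewer
s=ctrl.state(); r=R.from_quat(s['tcp_rot']).as_matrix(); print(s['time_s'],s['tcp_pos'],r.round(3).tolist(),s['wrist_force'])
f=viewer.grab_frame('wrist'); pickle.dump(f,open('w1.pkl','wb')); cv2.imwrite('pics/w2.png',f['image'][:,:,::-1])
print('cam',-f['extrinsics'][:3,:3].T@f['extrinsics'][:3,3])
for v in [(.516,.033,-.16)]: print(proj(f,place(v,[[0,0,.146],[.017,.015,.146],[-.017,.015,.146],[-.017,-.015,.146],[.017,-.015,.146],[.09,0,.038],[-.09,0,.038]])).round().tolist())
E
```

```text
time_s: 2.15
tcp_pos: [0.516, 0.0322, 0.291]
tcp_rot: [0.078, 0.997, -0.0, -0.0]
wrist_force: [0.1, -1.0, -0.1]
opening: 0.0856
gripper_force: 0.0
2.15 [0.51598329 0.03220342 0.29096135] [[-0.988, 0.155, -0.001], [0.155, 0.988, -0.0], [0.001, -0.0, -1.0]] [ 0.08446619 -0.99449529 -0.07014372]
cam [0.43283331 0.04467782 0.43340105]
[[323.0, 182.0], [339.0, 199.0], [340.0, 164.0], [307.0, 164.0], [307.0, 199.0], [323.0, 223.0], [323.0, 82.0]]
```

View pics/w2.png

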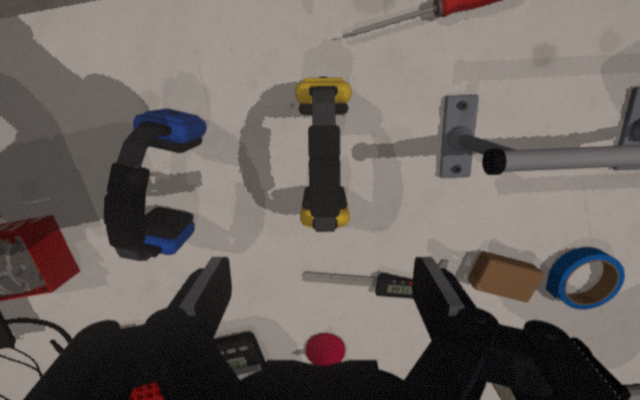

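The wrist view shows the yellow crown around (324,160), cups at (323,92) and (326,216), already nearly lined up with the tool. I enlarge it for the yaw and the mid point along x.

```bash
python3 - <<'E'
from h import *
f=pickle.load(open('w1.pkl','rb'))
cv2.imwrite('pics/w2c.png',cv2.resize(f['image'][70:240,260:390,::-1],None,fx=3.5,fy=3.5,interpolation=cv2.INTER_CUBIC))
im=cv2.cvtColor(f['image'],cv2.COLOR_RGB2HSV)
g=f['image'].max(2)
m=(im[...,0]>15)&(im[...,0]<35)&(im[...,1]>110)
for a,b in((70,115),(195,240)):
    y,x=np.nonzero(m[a:b,280:370]); print('yellow',a,x.min()+280,x.max()+280,y.min()+a,y.max()+a)
for r in range(110,205,6):
    x=np.nonzero(g[r,295:355]<60)[0]+295; print(r,x.min() if len(x) else 0,x.max() if len(x) else 0,end='; ')
E
```

```text
yellow 70 295 350 78 103
yellow 195 301 349 206 227
110 299 346; 116 313 333; 122 314 333; 128 309 338; 134 309 338; 140 309 338; 146 309 338; 152 309 339; 158 310 338; 164 309 339; 170 310 339; 176 310 339; 182 310 339; 188 306 342; 194 304 344; 200 303 345;
```

View pics/w2c.png

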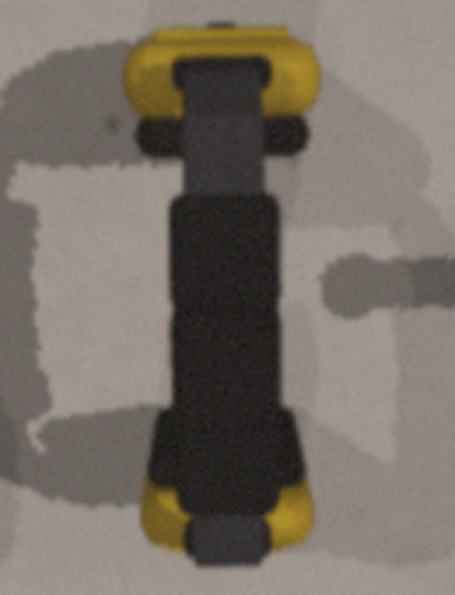

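```bash
python3 - <<'E'
from h import *
f=pickle.load(open('w1.pkl','rb')); T,S=(pickle.load(open('f0.pkl','rb'))[k] for k in('top','side'))
for v in [(.516,.034,-.143),(.511,.034,-.143)]:
    print(v)
    for n,L in dict(near=[[-.09,0,z] for z in(0,.038,.06,.076)],far=[[.09,0,z] for z in(0,.038,.06,.076)],innertop=[[-.05,0,0],[-.05,0,.076],[.05,0,.076]],seam=[[-.017,0,.146],[.017,0,.146]]).items():
        print(n,proj(f,place(v,L)).round(1).tolist())
    print('dot top/side crop',((proj(T,place(v,[-.09,0,.038]))-[150,110])*3.2).round(),((proj(S,place(v,[-.09,0,.038]))-[190,160])*2.8).round(),'crown',((proj(T,place(v,[[-.017,0,.146],[0,0,.146],[.017,0,.146]]))-[150,110])*3.2).round().tolist(),((proj(S,place(v,[[-.017,0,.146],[0,0,.146],[.017,0,.146]]))-[190,160])*2.8).round().tolist())
E
```

```text
(0.516, 0.034, -0.143)
near [[322.8, 82.3], [322.9, 81.8], [322.9, 81.5], [323.0, 81.2]]
far [[324.2, 212.6], [324.4, 223.1], [324.5, 230.0], [324.6, 235.5]]
innertop [[323.1, 114.3], [323.4, 119.9], [324.3, 205.2]]
seam [[324.1, 163.8], [324.5, 198.6]]
dot top/side crop [[553. 463.]] [[517. 184.]] crown [[606.0, 331.0], [618.0, 310.0], [629.0, 289.0]] [[454.0, 56.0], [437.0, 48.0], [421.0, 41.0]]
(0.511, 0.034, -0.143)
near [[322.2, 78.2], [322.2, 77.3], [322.2, 76.7], [322.2, 76.2]]
far [[323.7, 209.5], [323.8, 219.7], [323.9, 226.5], [324.0, 231.9]]
innertop [[322.5, 110.5], [322.7, 115.3], [323.7, 201.4]]
seam [[323.3, 158.6], [323.7, 193.7]]
dot top/side crop [[551. 469.]] [[523. 186.]] crown [[604.0, 338.0], [615.0, 317.0], [627.0, 296.0]] [[459.0, 57.0], [442.0, 50.0], [426.0, 43.0]]
```

The fit gives crown (0.512, 0.034) with yaw −8.2°. I go down and grip.

```bash
python3 -m creep '[{"ax":0,"ay":0,"az":-0.7,"tx":0.004,"ty":0.001,"tz":0.05,"fingers":1},{"ax":0,"ay":0,"az":-0.7,"tx":0.004,"ty":0.001,"tz":0.09,"fingers":1},{"ax":0,"ay":0,"az":-0.7,"tx":0.004,"ty":0.001,"tz":0.12,"fingers":1},{"ax":0,"ay":0,"az":-0.7,"tx":0.004,"ty":0.001,"tz":0.145,"fingers":1},{"ax":0,"ay":0,"az":-0.7,"tx":0.004,"ty":0.001,"tz":0.161,"fingers":1},{"ax":0,"ay":0,"az":-0.7,"tx":0.004,"ty":0.001,"tz":0.161,"fingers":1},{"ax":0,"ay":0,"az":-0.7,"tx":0.004,"ty":0.001,"tz":0.161,"fingers":-1},{"ax":0,"ay":0,"az":-0.7,"tx":0.004,"ty":0.001,"tz":0.161,"fingers":-1}]'
python3 -m creep '[{"ax":0,"ay":0,"az":0,"tx":0,"ty":0,"tz":0,"fingers":-1},{"ax":0,"ay":0,"az":0,"tx":0,"ty":0,"tz":0,"fingers":-1},{"ax":0,"ay":0,"az":0,"tx":0,"ty":0,"tz":0,"fingers":-1},{"ax":0,"ay":0,"az":0,"tx":0,"ty":0,"tz":0,"fingers":-1},{"ax":0,"ay":0,"az":0,"tx":0,"ty":0,"tz":0,"fingers":-1},{"ax":0,"ay":0,"az":0,"tx":0,"ty":0,"tz":0,"fingers":-1}]'
```

```text
time_s: 3.2
tcp_pos: [0.513, 0.0338, 0.1313]
tcp_rot: [0.072, 0.997, 0.0, 0.001]
wrist_force: [0.1, 0.3, -0.6]
opening: 0.0514
gripper_force: 0.0
time_s: 3.95
tcp_pos: [0.5129, 0.0342, 0.1312]
tcp_rot: [0.072, 0.997, 0.0, 0.001]
wrist_force: [-2.1, 1.7, 5.4]
opening: 0.0284
gripper_force: 59.7
```

Gripped: opening 28.4 mm at 60 N. I lift 0.19 m and carry the pair above the bar.

```bash
python3 -m creep '[{"ax":0,"ay":0,"az":0,"tx":0,"ty":0,"tz":-0.015,"fingers":-1},{"ax":0,"ay":0,"az":0,"tx":0,"ty":0,"tz":-0.045,"fingers":-1},{"ax":0,"ay":0,"az":0,"tx":0,"ty":0,"tz":-0.085,"fingers":-1},{"ax":0,"ay":0,"az":0,"tx":0,"ty":0,"tz":-0.125,"fingers":-1},{"ax":0,"ay":0,"az":0,"tx":0,"ty":0,"tz":-0.16,"fingers":-1},{"ax":0,"ay":0,"az":0,"tx":0,"ty":0,"tz":-0.185,"fingers":-1},{"ax":0,"ay":0,"az":0,"tx":0,"ty":0,"tz":-0.19,"fingers":-1},{"ax":0,"ay":0,"az":0,"tx":0,"ty":0,"tz":-0.19,"fingers":-1}]'
python3 -m creep '[{"ax":0,"ay":0,"az":0,"tx":0,"ty":0.02,"tz":0,"fingers":-1},{"ax":0,"ay":0,"az":-0.5,"tx":0.005,"ty":0.06,"tz":0,"fingers":-1},{"ax":0,"ay":0,"az":-1,"tx":0.008,"ty":0.11,"tz":0,"fingers":-1},{"ax":0,"ay":0,"az":-1.5,"tx":0.011,"ty":0.16,"tz":0,"fingers":-1},{"ax":0,"ay":0,"az":-2.2,"tx":0.014,"ty":0.21,"tz":0,"fingers":-1},{"ax":0,"ay":0,"az":-2.2,"tx":0.0174,"ty":0.255,"tz":0,"fingers":-1},{"ax":0,"ay":0,"az":-2.2,"tx":0.0174,"ty":0.285,"tz":0,"fingers":-1},{"ax":0,"ay":0,"az":-2.2,"tx":0.0174,"ty":0.3,"tz":0,"fingers":-1}]'
python3 -m creep '[{"ax":0,"ay":0,"az":0,"tx":0,"ty":0,"tz":0,"fingers":-1},{"ax":0,"ay":0,"az":0,"tx":0,"ty":0,"tz":0,"fingers":-1},{"ax":0,"ay":0,"az":0,"tx":0,"ty":0,"tz":0,"fingers":-1}]'
python3 - <<'E'
from h import *
from rig import ctrl,viewer
s=ctrl.state(); r=R.from_quat(s['tcp_rot']).as_matrix(); print(s['time_s'],s['tcp_pos'],r.round(4).tolist(),s['wrist_force'])
f=viewer.grab_frame('wrist'); pickle.dump(f,open('w3.pkl','wb')); cv2.imwrite('pics/w3.png',f['image'][:,:,::-1])
f=viewer.grab_frame('side'); pickle.dump(f,open('s3.pkl','wb'))
E
```

```text
time_s: 4.95
tcp_pos: [0.5121, 0.0339, 0.3198]
tcp_rot: [0.072, 0.997, 0.0, -0.0]
wrist_force: [0.7, -0.4, -3.4]
opening: 0.0284
gripper_force: 59.9
time_s: 5.95
tcp_pos: [0.5376, 0.3355, 0.3181]
tcp_rot: [0.052, 0.999, -0.001, -0.001]
wrist_force: [0.1, -1.3, -2.4]
opening: 0.0286
gripper_force: 60.1
time_s: 6.32
tcp_pos: [0.5383, 0.3324, 0.3206]
tcp_rot: [0.053, 0.999, 0.0, 0.0]
wrist_force: [-0.4, -0.0, -2.4]
opening: 0.0282
gripper_force: 60.1
6.325 [0.53834633 0.33242117 0.32063019] [[-0.9944, 0.1061, 0.0003], [0.1061, 0.9944, 0.0003], [-0.0002, 0.0003, -1.0]] [-0.43469429 -0.01822359 -2.38243045]
```

View pics/w3.png

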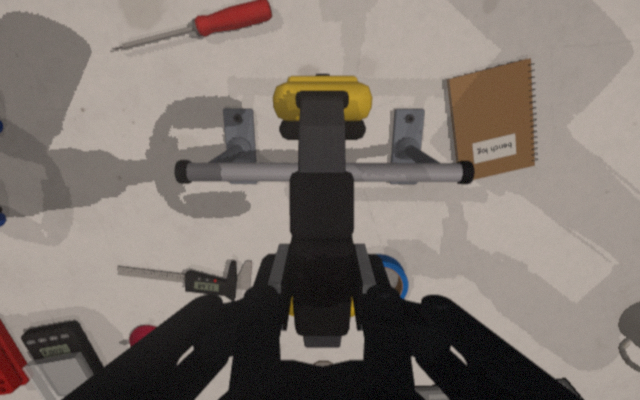

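The pair hangs squarely over the bar: caps at (183,172) and (466,172), bar mid (324.5,172), cup centre column 322.5, and the bar reads level in the image. I work out the residual error and the pair's pitch in the grip.

```bash
python3 - <<'E'
from h import *
f=pickle.load(open('w3.pkl','rb'))
def back(px,z):
    return least_squares(lambda q:(proj(f,[q[0],q[1],z])[0]-px),[.53,.33]).x
a,b=back((466,172),.145),back((183,172),.145); d=a-b
print('bar mid',(a+b)/2,'len',np.linalg.norm(d),'yaw',np.degrees(np.arctan2(-d[0],d[1])))
h=cv2.cvtColor(f['image'],cv2.COLOR_RGB2HSV); m=(h[...,0]>15)&(h[...,0]<35)&(h[...,1]>110); y,x=np.nonzero(m[60:135,250:400]); print('yellow cols',x.min()+250,x.max()+250,'rows',y.min()+60,y.max()+60)
for v in[(.538,.3325,-.1061)]:
    o=np.array([0,0,.189])
    for n,L in dict(near=[[-.09,0,z] for z in(0,.038,.06,.076)],seam=[[-.017,0,.146]],side=[[-.07,.031,.05],[-.07,-.031,.05]]).items(): print(n,proj(f,place(v,np.array(L)+o)).round(1).tolist())
g=f['image'].max(2)
for c in (220,260,380,430): r=np.nonzero((g[150:195,c]>70)&(g[150:195,c]<300))[0]; print(c,g[158:188,c].tolist())
s=pickle.load(open('s3.pkl','rb')); cv2.imwrite('pics/s3.png',cv2.resize(s['image'][60:360,120:460,::-1],None,fx=1.7,fy=1.7))
E
```

```text
bar mid [0.53720449 0.33491787] len 0.29142152385305076 yaw -6.100945066594209
yellow cols 273 371 rows 75 121
near [[322.3, 79.1], [322.5, 77.8], [322.6, 76.8], [322.6, 76.0]]
seam [[323.0, 244.6]]
side [[368.1, 108.6], [277.0, 108.6]]
220 [59, 56, 56, 56, 68, 86, 93, 99, 99, 97, 94, 91, 97, 104, 104, 103, 104, 98, 90, 88, 84, 80, 92, 131, 163, 173, 180, 180, 180, 178]
260 [101, 104, 101, 99, 93, 89, 97, 107, 112, 116, 121, 128, 132, 133, 133, 136, 132, 132, 126, 121, 117, 112, 113, 140, 162, 172, 173, 178, 180, 178]
380 [178, 177, 177, 170, 146, 107, 85, 88, 95, 96, 105, 110, 116, 119, 122, 123, 127, 130, 132, 130, 124, 119, 112, 131, 157, 174, 179, 176, 173, 166]
430 [59, 49, 52, 50, 58, 72, 83, 97, 101, 110, 113, 120, 127, 132, 137, 138, 142, 139, 133, 127, 115, 109, 109, 117, 141, 157, 157, 158, 158, 162]
```

View pics/s3.png

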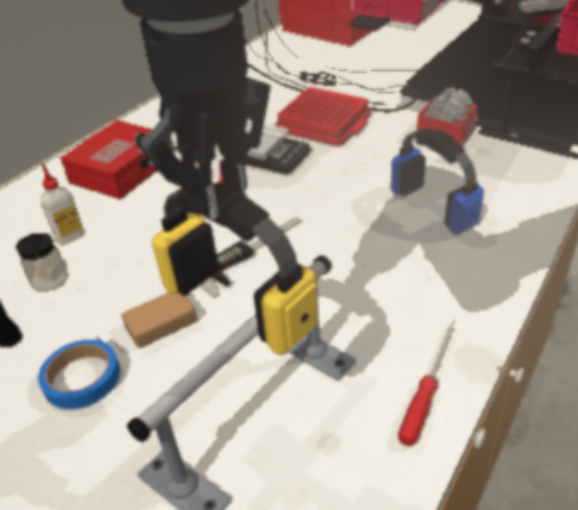

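The side view shows the pair held level over the middle of the bar, and the blue pair untouched. Errors are under 2 mm and 0.1°, so I descend.

```bash
python3 -m creep '[{"ax":0,"ay":0,"az":0,"tx":0,"ty":0.002,"tz":0.02,"fingers":-1},{"ax":0,"ay":0,"az":0,"tx":0,"ty":0.002,"tz":0.05,"fingers":-1},{"ax":0,"ay":0,"az":0,"tx":0,"ty":0.002,"tz":0.08,"fingers":-1},{"ax":0,"ay":0,"az":0,"tx":0,"ty":0.002,"tz":0.11,"fingers":-1},{"ax":0,"ay":0,"az":0,"tx":0,"ty":0.002,"tz":0.13,"fingers":-1},{"ax":0,"ay":0,"az":0,"tx":0,"ty":0.002,"tz":0.142,"fingers":-1},{"ax":0,"ay":0,"az":0,"tx":0,"ty":0.002,"tz":0.148,"fingers":-1},{"ax":0,"ay":0,"az":0,"tx":0,"ty":0.002,"tz":0.148,"fingers":-1}]'
python3 -m creep '[{"ax":0,"ay":0,"az":0,"tx":0,"ty":0,"tz":0.001,"fingers":-1},{"ax":0,"ay":0,"az":0,"tx":0,"ty":0,"tz":0.002,"fingers":-1},{"ax":0,"ay":0,"az":0,"tx":0,"ty":0,"tz":0.003,"fingers":-1},{"ax":0,"ay":0,"az":0,"tx":0,"ty":0,"tz":0.004,"fingers":-1},{"ax":0,"ay":0,"az":0,"tx":0,"ty":0,"tz":0.004,"fingers":-1},{"ax":0,"ay":0,"az":0,"tx":0,"ty":0,"tz":0.004,"fingers":-1}]'
```

```text
time_s: 7.42
tcp_pos: [0.5387, 0.3352, 0.1726]
tcp_rot: [0.053, 0.999, 0.0, 0.0]
wrist_force: [-0.3, 0.7, -1.9]
opening: 0.0283
gripper_force: 60.0
time_s: 8.18
tcp_pos: [0.5385, 0.3352, 0.1683]
tcp_rot: [0.053, 0.999, -0.0, -0.0]
wrist_force: [-0.1, 0.1, -2.2]
opening: 0.0287
gripper_force: 60.0
```

```bash
python3 -m creep '[{"ax":0,"ay":0,"az":0,"tx":0,"ty":0,"tz":0.001,"fingers":-1},{"ax":0,"ay":0,"az":0,"tx":0,"ty":0,"tz":0.001,"fingers":-1},{"ax":0,"ay":0,"az":0,"tx":0,"ty":0,"tz":0.001,"fingers":-1}]'
python3 -m creep '[{"ax":0,"ay":0,"az":0,"tx":0,"ty":0,"tz":0.001,"fingers":-1},{"ax":0,"ay":0,"az":0,"tx":0,"ty":0,"tz":0.001,"fingers":-1},{"ax":0,"ay":0,"az":0,"tx":0,"ty":0,"tz":0.001,"fingers":-1}]'
```

```text
time_s: 8.55
tcp_pos: [0.5385, 0.3353, 0.1673]
tcp_rot: [0.053, 0.999, -0.0, -0.0]
wrist_force: [0.4, 0.2, -1.3]
opening: 0.0287
gripper_force: 60.0
time_s: 8.93
tcp_pos: [0.5385, 0.3352, 0.1663]
tcp_rot: [0.053, 0.999, -0.0, -0.0]
wrist_force: [-0.9, 0.7, -2.2]
opening: 0.0287
gripper_force: 60.0
```

```bash
python3 -m creep '[{"ax":0,"ay":0,"az":0,"tx":0,"ty":0,"tz":0.001,"fingers":-1},{"ax":0,"ay":0,"az":0,"tx":0,"ty":0,"tz":0.001,"fingers":-1},{"ax":0,"ay":0,"az":0,"tx":0,"ty":0,"tz":0.001,"fingers":-1}]'
python3 -c "
from rig import ctrl,viewer
import cv2
f=viewer.grab_frame('side')['image']; cv2.imwrite('pics/s4.png',cv2.resize(f[150:350,180:400,::-1],None,fx=2.7,fy=2.7,interpolation=cv2.INTER_CUBIC))"
```

```text
time_s: 9.3
tcp_pos: [0.5387, 0.3353, 0.1659]
tcp_rot: [0.053, 0.999, 0.0, 0.0]
wrist_force: [-3.5, -1.0, 5.9]
opening: 0.0285
gripper_force: 61.0
```

View pics/s4.png

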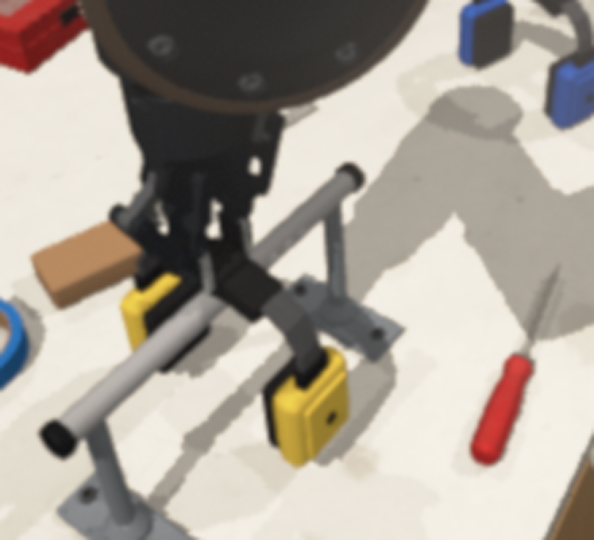

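Contact: wrist force went from −2.4 to +5.9 N at the predicted height, and the picture shows the pair astride the bar, one cup each side (near cup at (310,405)). I open gently, let it settle, then retreat upward.

```bash
python3 -m creep '[{"ax":0,"ay":0,"az":0,"tx":0,"ty":0,"tz":0,"fingers":-0.25},{"ax":0,"ay":0,"az":0,"tx":0,"ty":0,"tz":0,"fingers":-0.2},{"ax":0,"ay":0,"az":0,"tx":0,"ty":0,"tz":0,"fingers":-0.1},{"ax":0,"ay":0,"az":0,"tx":0,"ty":0,"tz":0,"fingers":0.1},{"ax":0,"ay":0,"az":0,"tx":0,"ty":0,"tz":0,"fingers":0.3},{"ax":0,"ay":0,"az":0,"tx":0,"ty":0,"tz":0,"fingers":0.3},{"ax":0,"ay":0,"az":0,"tx":0,"ty":0,"tz":0,"fingers":0.3},{"ax":0,"ay":0,"az":0,"tx":0,"ty":0,"tz":0,"fingers":0.3}]'
python3 - <<'E'
from h import *
from rig import viewer
def meas(n):
    f=viewer.grab_frame(n)['image']; h=cv2.cvtColor(f,cv2.COLOR_RGB2HSV); m=((h[...,0]>18)&(h[...,0]<32)&(h[...,1]>140)).astype('uint8')
    _,_,st,ce=cv2.connectedComponentsWithStats(m); print(n,[(st[i].tolist(),ce[i].round(1).tolist()) for i in range(1,len(st)) if st[i][4]>60])
for n in('side','wrist','side'): meas(n)
E
```

```text
time_s: 10.35
tcp_pos: [0.5385, 0.3353, 0.1653]
tcp_rot: [0.053, 0.999, 0.0, 0.0]
wrist_force: [-1.7, 0.2, 0.4]
opening: 0.0557
gripper_force: 0.0
side [([152, 182, 15, 17, 160], [159.3, 189.8]), ([225, 253, 17, 25, 207], [232.3, 263.5]), ([280, 279, 29, 43, 747], [294.4, 301.4])]
wrist [([273, 76, 98, 46, 2520], [321.5, 95.5]), ([283, 285, 12, 32, 246], [288.4, 301.7]), ([350, 284, 12, 32, 258], [355.7, 301.2])]
side [([152, 182, 15, 17, 160], [159.3, 189.8]), ([225, 253, 17, 25, 207], [232.3, 263.5]), ([280, 279, 29, 43, 745], [294.4, 301.4])]
```

Released: the near cup sits in the same place relative to the wrist as when held (level), and it isn't moving. I retreat.

```bash
python3 -m creep '[{"ax":0,"ay":0,"az":0,"tx":0,"ty":0,"tz":-0.008,"fingers":0.3},{"ax":0,"ay":0,"az":0,"tx":0,"ty":0,"tz":-0.02,"fingers":0.3},{"ax":0,"ay":0,"az":0,"tx":0,"ty":0,"tz":-0.04,"fingers":0.3},{"ax":0,"ay":0,"az":0,"tx":0,"ty":0,"tz":-0.07,"fingers":0.3},{"ax":0,"ay":0,"az":0,"tx":0,"ty":0,"tz":-0.1,"fingers":0.3},{"ax":0,"ay":0,"az":0,"tx":0,"ty":0,"tz":-0.13,"fingers":0.3},{"ax":0,"ay":0,"az":0,"tx":0,"ty":0,"tz":-0.15,"fingers":0.3},{"ax":0,"ay":0,"az":0,"tx":0,"ty":0,"tz":-0.15,"fingers":0.3}]'
python3 -m creep '[{"ax":0,"ay":0,"az":0,"tx":0,"ty":0,"tz":0,"fingers":0.3},{"ax":0,"ay":0,"az":0,"tx":0,"ty":0,"tz":0,"fingers":0.3},{"ax":0,"ay":0,"az":0,"tx":0,"ty":0,"tz":0,"fingers":0.3},{"ax":0,"ay":0,"az":0,"tx":0,"ty":0,"tz":0,"fingers":0.3}]'
python3 - <<'E'
from h import *
from rig import viewer
o=[0,0,.035]
for n in('side','wrist','side','wrist'):
    F=viewer.grab_frame(n); f=F['image']; h=cv2.cvtColor(f,cv2.COLOR_RGB2HSV); m=((h[...,0]>18)&(h[...,0]<32)&(h[...,1]>140)).astype('uint8')
    _,_,st,ce=cv2.connectedComponentsWithStats(m); print(n,[(st[i].tolist(),ce[i].round(1).tolist()) for i in range(1,len(st)) if st[i][4]>60])
    v=(.5375,.335,-.1061); print(' pred near/far',proj(F,place(v,np.array([[-.09,0,.038],[.09,0,.06],[-.07,.031,.05],[-.07,-.031,.05],[.07,.031,.05],[.07,-.031,.05]])+o)).round(1).tolist())
E
```

```text
time_s: 11.5
tcp_pos: [0.5392, 0.3357, 0.3183]
tcp_rot: [0.053, 0.999, 0.002, 0.002]
wrist_force: [-0.1, 0.5, 0.3]
opening: 0.0554
gripper_force: 0.0
time_s: 12.0
tcp_pos: [0.5385, 0.3352, 0.3149]
tcp_rot: [0.053, 0.999, -0.0, -0.0]
wrist_force: [-0.6, -1.2, 0.6]
opening: 0.0553
gripper_force: 0.0
side [([152, 182, 15, 17, 161], [159.3, 189.7]), ([225, 251, 22, 27, 244], [233.9, 261.9]), ([280, 279, 29, 43, 748], [294.4, 301.4])]
 pred near/far [[302.8, 304.1], [233.3, 255.1], [283.4, 306.7], [304.2, 284.2], [229.8, 272.3], [251.6, 253.3]]
wrist [([294, 81, 56, 27, 878], [321.3, 92.5]), ([298, 213, 13, 20, 179], [303.5, 223.1]), ([334, 212, 13, 21, 188], [340.4, 223.2])]
 pred near/far [[322.0, 80.9], [321.9, 233.1], [349.6, 99.6], [294.4, 99.6], [346.4, 215.3], [297.3, 215.3]]
side [([152, 182, 15, 17, 160], [159.3, 189.8]), ([225, 251, 22, 27, 245], [233.9, 262.0]), ([280, 279, 29, 43, 745], [294.4, 301.4])]
 pred near/far [[302.8, 304.1], [233.3, 255.1], [283.4, 306.7], [304.2, 284.2], [229.8, 272.3], [251.6, 253.3]]
wrist [([293, 81, 57, 27, 879], [321.3, 92.3]), ([334, 213, 13, 20, 188], [340.2, 223.1]), ([298, 214, 13, 19, 179], [303.5, 223.2])]
 pred near/far [[321.9, 80.8], [321.8, 233.0], [349.6, 99.6], [294.3, 99.6], [346.4, 215.2], [297.3, 215.2]]
```

The pair matches its predicted level, square pose on the bar to within a pixel or two and isn't moving, so I hand the job in.

```bash
python3 -c "
from rig import ctrl
print(ctrl.job_done())"
```

```text
the job is handed in; nothing more can be done
None
```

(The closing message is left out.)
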